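# Run along the sample rack and push its caps home

## Robot

A 6-joint arm with a two-finger parallel gripper is mounted at the origin on a cart in front of the work surface, level with it; the furniture and walls round the work are solid. World frame = base frame: x ahead of the robot, y to its left, z up, the work surface at z = 0. Lengths are in m, angles in degrees, forces in N, time in s.
With the tool pointing down it reaches from about 0.375 to 0.9 m from the base axis. Payload 3.1 kg.
Tool frame: the origin (TCP) lies on the centre line of the jaws, within the pads' length; the fingertips stand 14 mm ahead of it and the grasp point (between the pads) lies 5 mm behind it (bot.tips_ahead is the distance from the TCP to the fingertips, in m); z points along the fingers, y is the line along which they close (so a half turn about z gives the same grasp; the last joint's range is limited). The gripper opens to 87 mm and grips with 3 to 60 N. Pads are 19 mm wide; open, the fingers measure 117 mm over their backs; the gripper's body (75 mm by 190 mm) begins 51 mm behind the grasp point.
Start: joints at [58.127, 30.224, 82.088, -0, 67.689, -10.227], TCP at [0.231, 0.581, 0.211] pointing down, gripper open.
Joint ranges: [-176.69, 176.69], [-43.24, 126.21], [12.49, 139.97], [-82, 262], [0, 151.66], [-163.58, 163.58]. Speed limits (degrees/s): [159.86, 159.86, 180, 180, 180, 180].

## Interface

Orientations are given as a 3x3 rotation matrix whose columns are the frame's x, y, z axes.
In Python, from rig import bot gives the robot as it stands.
- The arm moves only by the tool play_rows, never from a script. Its argument "moves" is a list that holds one entry, the list of rows, each a list of 6 numbers: the shift along the tool's x, y, z in mm, then the turn, a rotation vector about the tool's x, y, z in rad. A call has 1 to 5 rows; each row shifts and turns the commanded pose from where the row before left it, along the tool's axes as they then stand; what a row does not reach is not made up. A row lasts 1/10 s, in which the tool goes at most 50 mm and 8.59 degrees, less where a joint would pass 70% of its speed; a pose out of reach is approached as far as the arm can. A call with a gripper value outside its range is refused whole. "fingers" is the opening, from -1 (shut) to 1 (fully open), set as the call begins (left out, the last holds). The fingers move at their own pace and stop on an object; the grip force is fixed at half the most. Time passes only in rows, so rows that do not move let the fingers close. It gives the time, the measured TCP pose, the force, the opening and the grip force at its end, in the units of the state.
- bot.read_state(): the state, without advancing time (a new reading comes with each control period).
- bot.capture(name): name is "side" or "top" or "wrist"; returns a dict with "image" (384x512x3 uint8, blue, green, red), "fx", "fy", "cx", "cy" (pixels), "distortion" ([k1, k2, p1, p2, k3] as OpenCV has them; the pictures are not rectified), "R" (3x3) and "t" (3): a world point X has camera coordinates R X + t. Camera axes: x right, y down, z forward; pixel columns grow to the right and rows downward; lengths in m; the calibration is good to about 2 mm. A picture is of the moment at which its call begins. There is no depth.
- bot.hand_in(): hands the job in; it is judged then, once.
Trained networks look in a picture, given as the dict that the camera call returned (one of the last four; its "shot" number tells which), for a name from the list of things; names that differ only in an ending like _2 or _b are one class to them, and where a whole thing is asked for, a point or a joint stands for the part that bears it (a point fixed in the world has none). Each returns a list of dicts, best first, with "confidence" (0 to 1); they miss things now and then, are a little off and sometimes report something else, mostly with a low value. They report only what shows in the picture. A call takes as long as a camera call.
- bot.search_frame(picture, query): "centre" ([column, row] in pixels, amid what is visible of it).
- bot.silhouettes(picture, query): "pixels" (384x512 bool, what is visible of it) and "centre" ([column, row] in pixels, amid what is visible of it).
- bot.pinpoint(picture, query): "centre" ([column, row] in pixels: a listed point, or the origin of a listed thing).
The state is a dict: "time_s": time; "joint_positions": joint angles; "qvel": joint speeds; "tau": joint torques, N m; "position": TCP position; "tcp_rot": TCP orientation; "force": force on the tool from outside, world axes, zero at the start; "moment": the same for the moment, N m; "opening": opening from 0.0 (shut) to 1.0 (fully open); "grasp_force": force on a finger pad.
Only numpy, scipy, OpenCV 4.12 (cv2) and the standard library are available. Lean on these libraries where they do the work, as an engineer would, in place of code of your own. Each camera call takes 0.05 s, during which the arm holds its last target. There are 200 camera calls.

## Task

The four orange caps of the white sample rack stand a little proud. Starting with the cap at the rack's blue end, go along the row with your fingertips, pressing lightly, so that each cap in turn is pushed fully home. Leave the rack standing where it is, do not pick anything up, and do not disturb the tubes and the carton beside it.

Things in the scene. Friction and masses are not known exactly. Their poses are not given: they have to be found in the camera images.
- rack: Loose white block, 56 mm wide (its x) by 206 mm long (its y) by 30 mm high, about 0.85 kg, standing on rubber feet. Origin: centre of its underside; z up. Four round orange caps stand in a row along its length, 48 mm apart. The end of the block at +y is blue; cap 1 is the cap next to it, cap 4 the one at the other end.
- cap_1_top (a point): Centre of the flat top of cap 1, at y = 68 mm in the rack's frame. The cap is a flat cone: 40 mm across at its foot with a 1 mm upright rim, 10 mm across at its flat top, 7.5 mm high in all. Its top is 42 mm above the table when the cap is fully out and 37.5 mm when fully home.
- cap_1 (a joint): How far cap 1 is pushed straight down, in m: 0 fully out, 0.0045 fully home (foot on the rack's top, a hard stop). It starts 3.5 to 4.5 mm proud, gives way to about 1.5 N and stays where it is left; its sloping side also lets a fingertip that slides along the row push it down.
- cap_2_top (a point): Centre of the flat top of cap 2, at y = 20 mm in the rack's frame. The cap is a flat cone: 40 mm across at its foot with a 1 mm upright rim, 10 mm across at its flat top, 7.5 mm high in all. Its top is 42 mm above the table when the cap is fully out and 37.5 mm when fully home.
- cap_2 (a joint): How far cap 2 is pushed straight down, in m: 0 fully out, 0.0045 fully home (foot on the rack's top, a hard stop). It starts 3.5 to 4.5 mm proud, gives way to about 1.5 N and stays where it is left; its sloping side also lets a fingertip that slides along the row push it down.
- cap_3_top (a point): Centre of the flat top of cap 3, at y = -28 mm in the rack's frame. The cap is a flat cone: 40 mm across at its foot with a 1 mm upright rim, 10 mm across at its flat top, 7.5 mm high in all. Its top is 42 mm above the table when the cap is fully out and 37.5 mm when fully home.
- cap_3 (a joint): How far cap 3 is pushed straight down, in m: 0 fully out, 0.0045 fully home (foot on the rack's top, a hard stop). It starts 3.5 to 4.5 mm proud, gives way to about 1.5 N and stays where it is left; its sloping side also lets a fingertip that slides along the row push it down.
- cap_4_top (a point): Centre of the flat top of cap 4, at y = -76 mm in the rack's frame. The cap is a flat cone: 40 mm across at its foot with a 1 mm upright rim, 10 mm across at its flat top, 7.5 mm high in all. Its top is 42 mm above the table when the cap is fully out and 37.5 mm when fully home.
- cap_4 (a joint): How far cap 4 is pushed straight down, in m: 0 fully out, 0.0045 fully home (foot on the rack's top, a hard stop). It starts 3.5 to 4.5 mm proud, gives way to about 1.5 N and stays where it is left; its sloping side also lets a fingertip that slides along the row push it down.
- tube_2: Loose sample tube with a red cap, lying on the table beside the rack, 17 x 92 x 17 mm (long along its y); origin at the centre of its underside.
- tube_4: Loose sample tube with a green cap, lying on the table beside the rack, 17 x 92 x 17 mm (long along its y); origin at the centre of its underside.
- lancet_box: Loose small carton, white and blue, standing beside the rack, 52 x 92 x 47 mm high (long along its y); origin at the centre of its underside.

How it is judged (in metres and radians):
On the way, in this order (a step that is already met when the one before it is completed fails the run):
1. cap 1 is pushed home by the fingers, the caps after it still proud (value of joint cap_1 above 0.0035 m and contact force between the fingers and rack above 0.2 N and value of joint each of cap_2, cap_3, cap_4 below 0.0035 m).
2. cap 2 is pushed home by the fingers, the caps after it still proud (value of joint cap_2 above 0.0035 m and contact force between the fingers and rack above 0.2 N and value of joint each of cap_3, cap_4 below 0.0035 m).
3. cap 3 is pushed home by the fingers, the caps after it still proud (value of joint cap_3 above 0.0035 m and contact force between the fingers and rack above 0.2 N and value of joint cap_4 below 0.0035 m).
4. cap 4 is pushed home by the fingers (value of joint cap_4 above 0.0035 m and contact force between the fingers and rack above 0.2 N).
At the end, for the whole second after the job is handed in: All four caps are pushed in to within 1 mm of fully home, the rack stands level, at rest and within 25 mm of where it was, and the two tubes and the carton are within 20 mm of where they were (value of joint each of cap_1, cap_2, cap_3, cap_4 above 0.0035 m and distance of rack from where it was at the start of the episode below 0.025 m and angle between rack's own z axis and vertical below 0.05 rad and linear speed of rack below 0.01 m/s and distance of each of tube_2, tube_4, lancet_box from where it was at the start of the episode below 0.02 m); the robot touches nothing.
It fails at once if the rack is lifted (10 mm), tipped or pushed away (25 mm) (height (world z) of rack above 0.01 m or angle between rack's own z axis and vertical above 0.15 rad or distance of rack from where it was at the start of the episode above 0.025 m).
It fails at once if the fingers press on the rack or its caps with more than 40 N (contact force between the fingers and rack above 40 N).
It fails at once if a tube or the carton is picked up or pushed 20 mm away (distance of any of tube_2, tube_4, lancet_box from where it was at the start of the episode above 0.02 m).
It also fails if it takes over 40 s, if anything falls off the work surface, if the arm or the gripper's body presses on something with over 40 N, if the wrist force passes 120 N, or if a joint passes its speed limit or range.

## Working session

There is one attempt and no reset: what is moved stays moved. The work goes in short steps, Python scripts to look and compute and a tool call to move; the robot and the scene stay as the last step left them, time stands still between calls to the robot, and variables do not carry over. Pictures are saved under pics/ and viewed, at most 10 in all, crops included, and the job is handed in when it is done.

Besides the shell and the picture viewer there is one more tool, called after "Emit:" by a JSON object that holds its "op" and its "data", one argument or row to a line. play_rows: Moves the arm, as the interface text tells. Its arguments: {"type":"object","properties":{"moves":{"type":"array","items":{"type":"array","items":{"type":"array","items":{"type":"number"}}}},"fingers":{"type":"number"}},"required":["moves"]}

```bash
mkdir -p pics
cat > h.py <<'E'
import numpy as np, cv2
from rig import bot
def K(p): return np.array([[p["fx"],0,p["cx"]],[0,p["fy"],p["cy"]],[0,0,1.]])
def ray(p,c,z):
    u=cv2.undistortPoints(np.array([[c]],float),K(p),np.array(p["distortion"],float))[0,0]
    R=np.array(p["R"]);t=np.array(p["t"]); o=-R.T@t; d=R.T@np.array([u[0],u[1],1])
    return o+d*(z-o[2])/d[2]
def proj(p,X):
    return cv2.projectPoints(np.array(X,float).reshape(-1,3),cv2.Rodrigues(np.array(p["R"]))[0],np.array(p["t"],float),K(p),np.array(p["distortion"],float))[0].reshape(-1,2)
E
python3 - <<'E'
from h import *
s=bot.read_state(); print(s["time_s"],s["position"],np.round(s["tcp_rot"],3),s["force"],s["opening"])
ims=[]
for n in ["top","side"]:
    p=bot.capture(n); ims.append(p["image"]); print(n)
    for q,z in [("rack",0),("cap_1_top",.042),("cap_2_top",.042),("cap_3_top",.042),("cap_4_top",.042),("tube_2",0),("lancet_box",0)]:
        for r in bot.pinpoint(p,q)[:5]:
            print(q,np.round(r["centre"],1),round(r["confidence"],2),np.round(ray(p,r["centre"],z),4))
    cv2.imwrite(f"pics/{n}0.png",p["image"])
E
```

```text
0.0 [0.23013596 0.58030149 0.20990878] [[-0.929  0.369 -0.001]
 [ 0.369  0.929 -0.002]
 [ 0.    -0.002 -1.   ]] [ 0.01424378 -0.69827406 -0.51587259] 1.0010639862587425
top
rack [260.1 195.2] 0.9 [ 0.5786 -0.1181  0.    ]
cap_1_top [272.5 223.9] 0.72 [ 0.5176 -0.1413  0.042 ]
cap_2_top [267.1 199.9] 0.85 [ 0.5633 -0.1306  0.042 ]
cap_3_top [261.  177.1] 0.61 [ 0.6074 -0.1183  0.042 ]
cap_4_top [253.9 152.3] 0.74 [ 0.6561 -0.1038  0.042 ]
cap_4_top [259.7 174.7] 0.57 [ 0.6121 -0.1157  0.042 ]
tube_2 [303.7 203.2] 0.6 [ 0.5639 -0.2057  0.    ]
lancet_box [219.8 231.8] 0.9 [ 0.504  -0.0394  0.    ]
side
rack [265.9 221.4] 0.95 [ 0.5834 -0.1395  0.    ]
rack [259.3 204.4] 0.68 [ 0.5686 -0.0552  0.    ]
cap_1_top [242.4 206.7] 0.43 [ 0.5268 -0.1396  0.042 ]
cap_2_top [255.9 204.2] 0.4 [ 0.5591 -0.1279  0.042 ]
cap_3_top [284.5 201.1] 0.6 [ 0.6296 -0.1134  0.042 ]
cap_3_top [278.6 200.5] 0.56 [ 0.6152 -0.1102  0.042 ]
tube_2 [281.1 199.6] 0.59 [ 0.6284 -0.0295  0.    ]
tube_2 [263.2 235.5] 0.52 [ 0.5752 -0.1996  0.    ]
lancet_box [236.6 202.5] 0.81 [ 0.5077 -0.0441  0.    ]
lancet_box [265.3 235.1] 0.66 [ 0.5801 -0.198   0.    ]
```

View pics/top0.png

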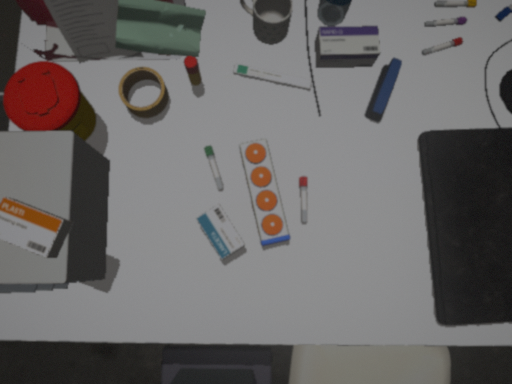

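View pics/side0.png

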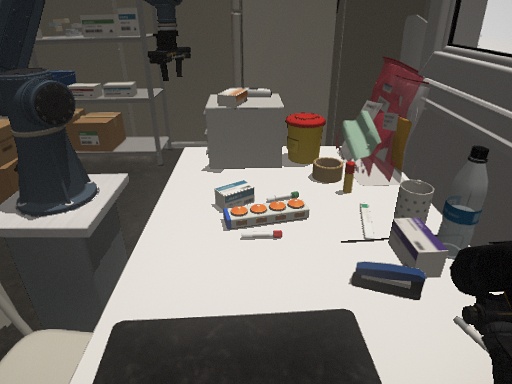

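The top view shows the rack with its blue end towards the robot (row ~240), and caps 1–4 at rows 224, 200, 177 and 152, matching the networks' finds. The carton is to its left and the red-capped tube to its right. A tall grey box (columns 0–105) stands between the arm and the rack, so I check its extent and refine the rack pose.

```bash
cat >> h.py <<'E'
def fit(P,ys=np.array([.068,.020,-.028,-.076])):
    P=np.array(P)[:,:2]; z=P[:,0]+1j*P[:,1]; c=z.mean(); y0=ys-ys.mean()
    u=((z-c)*y0).sum(); u/=abs(u); o=c-u*ys.mean(); r=z-(o+u*ys)
    return o,u,r
E
python3 - <<'E'
from h import *
from scipy.optimize import least_squares
p=bot.capture("top"); q=bot.capture("side")
print("cams",-np.array(p["R"]).T@p["t"],-np.array(q["R"]).T@q["t"])
# grey box: base corner/ top corner seen in top view
for z in (0,.1,.2,.3): print(z,[np.round(ray(p,c,z)[:2],3) for c in [(108,158),(105,280),(68,131),(68,283),(0,131)]])
for z in (0,.2,.3): print("side",z,[np.round(ray(q,c,z),3) for c in [(208,166),(283,166),(207,107),(283,107)]])
# orange mask blobs
for n,c in (("top",p),("side",q)):
    hsv=cv2.cvtColor(c["image"],cv2.COLOR_BGR2HSV)
    m=cv2.inRange(hsv,(3,120,90),(18,255,255)); k,_,st,ce=cv2.connectedComponentsWithStats(m)
    g=[ce[i] for i in range(1,k) if 25<st[i,4]<900 and 225<ce[i][0]<310 and 140<ce[i][1]<240]
    P=np.array([ray(c,x,.037)[:2] for x in g]); P=P[np.argsort(P[:,0])]
    print(n,np.round(P,4))
    if len(P)==4: o,u,r=fit(P); print(o,u,np.abs(r),[np.round(o+u*y,4) for y in (.068,.02,-.028,-.076)])
E
```

```text
cams [ 0.44084376 -0.09599836  0.90705832] [ 0.5550364  -0.8636873   0.45993048]
0 [array([0.649, 0.191]), array([0.407, 0.181]), array([0.704, 0.276]), array([0.4  , 0.252]), array([0.702, 0.416])]
0.1 [array([0.626, 0.159]), array([0.41, 0.15]), array([0.675, 0.235]), array([0.404, 0.214]), array([0.673, 0.359])]
0.2 [array([0.603, 0.127]), array([0.414, 0.12 ]), array([0.646, 0.194]), array([0.409, 0.175]), array([0.644, 0.303])]
0.3 [array([0.58 , 0.096]), array([0.418, 0.089]), array([0.617, 0.153]), array([0.413, 0.137]), array([0.615, 0.246])]
side 0 [array([0.402, 0.204, 0.   ]), array([0.651, 0.201, 0.   ]), array([0.305, 1.004, 0.   ]), array([0.712, 0.997, 0.   ])]
side 0.2 [array([ 0.469, -0.26 ,  0.2  ]), array([ 0.609, -0.262,  0.2  ]), array([0.414, 0.192, 0.2  ]), array([0.644, 0.188, 0.2  ])]
side 0.3 [array([ 0.502, -0.492,  0.3  ]), array([ 0.588, -0.493,  0.3  ]), array([ 0.468, -0.214,  0.3  ]), array([ 0.61 , -0.217,  0.3  ])]
top [[ 0.5174 -0.1401]
 [ 0.5637 -0.1289]
 [ 0.6101 -0.1178]
 [ 0.6563 -0.1063]]
(0.5829975546223815-0.12422532594305914j) (-0.9717227853885492-0.23612460345487027j) [0.00055256 0.00010233 0.00019249 0.0005366 ] [np.complex128(0.5169-0.1403j), np.complex128(0.5636-0.1289j), np.complex128(0.6102-0.1176j), np.complex128(0.6568-0.1063j)]
side [[ 0.5179 -0.1471]
 [ 0.5649 -0.1372]
 [ 0.6108 -0.1252]
 [ 0.657  -0.1126]]
(0.58376361672116-0.13150333991862487j) (-0.9703351327772105-0.2417637898822596j) [0.00084762 0.00098706 0.00048815 0.00070607] [np.complex128(0.5178-0.1479j), np.complex128(0.5644-0.1363j), np.complex128(0.6109-0.1247j), np.complex128(0.6575-0.1131j)]
```

Top fit: rack origin (0.583, -0.124), row residuals under 0.6 mm. The grey box is about 0.2 m high with its near corner at (0.40, 0.19). I go up first, then straight over past it.

Emit:
{"op": "play_rows", "data": {
  "moves": [
    [[0,0,-40,0,0,0],[0,0,-40,0,0,0],[0,0,-40,0,0,0],[0,0,-30,0,0,0],[-20,-20,0,0,0,0]]
  ],
  "fingers": -1
}}

```text
time_s: 1.4
position: [0.2424, 0.5591, 0.3666]
tcp_rot: [[-0.931, 0.366, 0.006], [0.366, 0.931, 0.012], [-0.002, 0.013, -1.0]]
force: [0.6, 0.4, -0.3]
opening: 0.631
grasp_force: 0.0
```

Emit:
{"op": "play_rows", "data": {
  "moves": [
    [[-33,-35,0,0,0,0],[-33,-35,0,0,0,0],[-33,-35,0,0,0,0],[-33,-35,0,0,0,0],[-33,-35,0,0,0,0]]
  ]
}}

```text
time_s: 1.9
position: [0.3308, 0.3297, 0.361]
tcp_rot: [[-0.93, 0.368, 0.001], [0.368, 0.93, 0.0], [-0.001, 0.0, -1.0]]
force: [1.2, -0.6, -1.3]
opening: 0.171
grasp_force: 0.0
```

Emit:
{"op": "play_rows", "data": {
  "moves": [
    [[-33,-35,0,0,0,0],[-33,-35,0,0,0,0],[-33,-35,0,0,0,0],[-33,-35,0,0,0,0],[-33,-35,0,0,0,0]]
  ]
}}

```text
time_s: 2.4
position: [0.4196, 0.1061, 0.3612]
tcp_rot: [[-0.929, 0.369, 0.001], [0.369, 0.929, 0.0], [-0.001, 0.001, -1.0]]
force: [0.2, 0.6, 0.5]
opening: 0.006
grasp_force: 0.0
```

Emit:
{"op": "play_rows", "data": {
  "moves": [
    [[-33,-35,0,0,0,0],[-33,-35,0,0,0,0],[-33,-35,0,0,0,0],[-33,-35,0,0,0,0],[-33,-35,0,0,0,0]]
  ]
}}

```text
time_s: 2.9
position: [0.5085, -0.1176, 0.3611]
tcp_rot: [[-0.929, 0.369, 0.001], [0.369, 0.929, 0.0], [-0.001, 0.0, -1.0]]
force: [0.2, 0.3, 0.8]
opening: 0.008
grasp_force: 0.0
```

Emit:
{"op": "play_rows", "data": {
  "moves": [
    [[-17,-18,15,0,0,0],[0,0,30,0,0,0.136],[0,0,30,0,0,0.136],[0,0,30,0,0,0.136],[0,0,20,0,0,0.136]]
  ]
}}

```text
time_s: 3.4
position: [0.5162, -0.1383, 0.2338]
tcp_rot: [[-0.6, 0.8, -0.003], [0.8, 0.6, 0.001], [0.003, -0.001, -1.0]]
force: [0.3, 0.3, -0.5]
opening: 0.007
grasp_force: 0.0
```

Emit:
{"op": "play_rows", "data": {
  "moves": [
    [[0,0,20,0,0,0.136],[0,0,10,0,0,0.136],[0,0,0,0,0,0.136],[0,0,0,0,0,0],[0,0,0,0,0,0]]
  ]
}}

```text
time_s: 3.9
position: [0.5175, -0.1387, 0.2061]
tcp_rot: [[-0.242, 0.97, 0.001], [0.97, 0.242, -0.0], [-0.0, 0.0, -1.0]]
force: [0.9, -0.2, -0.5]
opening: 0.006
grasp_force: 0.0
```

Run:
```python
from h import *
s=bot.read_state(); print(s["time_s"],s["position"],np.round(s["tcp_rot"],3),s["force"],s["opening"])
p=bot.capture("wrist"); hsv=cv2.cvtColor(p["image"],cv2.COLOR_BGR2HSV)
m=cv2.inRange(hsv,(3,120,90),(18,255,255)); k,_,st,ce=cv2.connectedComponentsWithStats(m)
print([(np.round(ce[i],1),st[i,4],np.round(ray(p,ce[i],.038),4)) for i in range(1,k) if st[i,4]>60])
for r in bot.pinpoint(p,"cap_1_top")[:6]+bot.pinpoint(p,"rack")[:2]: print(r["confidence"],r["centre"],ray(p,r["centre"],.042))
im=p["image"].copy()
for x in (.068,.02,-.028,-.076):
    o=.583-.1242j+x*(-.9717-.2361j); c=proj(p,[o.real,o.imag,.042])[0]; cv2.drawMarker(im,(int(c[0]),int(c[1])),(255,0,0),0,12)
cv2.imwrite("pics/w1.png",im)
```

```text
3.9 [ 0.51754169 -0.13874349  0.20610375] [[-0.242  0.97   0.001]
 [ 0.97   0.242 -0.   ]
 [-0.     0.    -1.   ]] [ 0.8874304  -0.18669135 -0.53424626] 0.005806285818912337
[(array([252.1, 178.9]), np.int32(1060), array([ 0.5178, -0.1408,  0.038 ])), (array([297.7, 179. ]), np.int32(1052), array([ 0.5637, -0.1294,  0.038 ])), (array([342.7, 179.4]), np.int32(1024), array([ 0.6097, -0.1183,  0.038 ])), (array([386.9, 179.9]), np.int32(993), array([ 0.6558, -0.1071,  0.038 ]))]
0.81 [252.9, 183.5] [ 0.51953733 -0.14448533  0.042     ]
0.88 [310.0, 169.9] [ 0.57263623 -0.11657378  0.042     ]
```

View pics/w1.png

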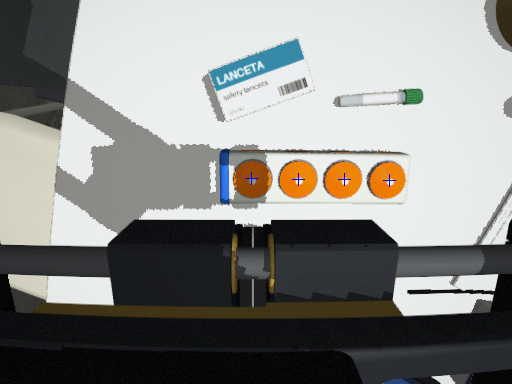

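The wrist view shows the caps in a row at row ~179 (columns 252, 298, 343, 387), my predicted markers within ~1 mm of their centres. The tool stands over cap 1; now down.

Emit:
{"op": "play_rows", "data": {
  "moves": [
    [[-2,0,40,0,0,0],[0,0,40,0,0,0],[0,0,40,0,0,0],[0,0,22,0,0,0],[0,0,0,0,0,0]]
  ]
}}

```text
time_s: 4.55
position: [0.5157, -0.1396, 0.0612]
tcp_rot: [[-0.239, 0.971, -0.006], [0.971, 0.239, 0.003], [0.004, -0.005, -1.0]]
force: [-1.2, 0.1, 0.9]
opening: 0.004
grasp_force: 0.0
```

Emit:
{"op": "play_rows", "data": {
  "moves": [
    [[0,0,2,0,0,0],[0,0,2,0,0,0],[0,0,1,0,0,0],[0,0,1,0,0,0],[0,0,0,0,0,0]]
  ]
}}

```text
time_s: 5.05
position: [0.5181, -0.1407, 0.0585]
tcp_rot: [[-0.239, 0.971, 0.001], [0.971, 0.239, -0.001], [-0.001, 0.001, -1.0]]
force: [-0.2, 0.0, -0.3]
opening: 0.007
grasp_force: 0.0
```

Emit:
{"op": "play_rows", "data": {
  "moves": [
    [[0,0,1,0,0,0],[0,0,1,0,0,0],[0,0,0,0,0,0]]
  ]
}}

```text
time_s: 5.35
position: [0.5177, -0.1405, 0.0557]
tcp_rot: [[-0.239, 0.971, -0.0], [0.971, 0.239, 0.0], [0.0, -0.0, -1.0]]
force: [-0.1, 0.4, -0.6]
opening: 0.006
grasp_force: 0.0
```

Emit:
{"op": "play_rows", "data": {
  "moves": [
    [[0,0,1,0,0,0],[0,0,1,0,0,0],[0,0,0,0,0,0]]
  ]
}}

```text
time_s: 5.65
position: [0.5177, -0.1405, 0.0537]
tcp_rot: [[-0.239, 0.971, -0.0], [0.971, 0.239, 0.0], [0.0, -0.0, -1.0]]
force: [-0.7, 0.3, 0.1]
opening: 0.004
grasp_force: 0.0
```

Emit:
{"op": "play_rows", "data": {
  "moves": [
    [[0,0,0.5,0,0,0],[0,0,0.5,0,0,0],[0,0,0,0,0,0]]
  ]
}}

```text
time_s: 5.95
position: [0.5178, -0.1406, 0.0528]
tcp_rot: [[-0.239, 0.971, -0.0], [0.971, 0.239, 0.0], [0.0, -0.0, -1.0]]
force: [0.3, -0.2, 0.4]
opening: 0.005
grasp_force: 0.0
```

Emit:
{"op": "play_rows", "data": {
  "moves": [
    [[0,0,0.5,0,0,0],[0,0,0.5,0,0,0],[0,0,0,0,0,0]]
  ]
}}

```text
time_s: 6.25
position: [0.5177, -0.1405, 0.0518]
tcp_rot: [[-0.239, 0.971, -0.0], [0.971, 0.239, 0.0], [0.0, -0.0, -1.0]]
force: [0.0, 0.1, -0.5]
opening: -0.001
grasp_force: 0.0
```

Emit:
{"op": "play_rows", "data": {
  "moves": [
    [[0,0,0.5,0,0,0],[0,0,0,0,0,0]]
  ]
}}

```text
time_s: 6.45
position: [0.5178, -0.1406, 0.0513]
tcp_rot: [[-0.239, 0.971, -0.0], [0.971, 0.239, 0.0], [0.0, -0.0, -1.0]]
force: [-0.5, -0.7, 0.1]
opening: 0.003
grasp_force: 0.0
```

Run:
```python
from h import *
print(bot.tips_ahead)
F=[]
for i in range(4):
    p=bot.capture("wrist"); s=bot.read_state(); F.append(s["force"])
print(np.mean(F,0),s["position"])
q=bot.capture("side")
a=cv2.resize(q["image"][160:240,190:330],None,fx=5,fy=5,interpolation=cv2.INTER_CUBIC)
cv2.imwrite("pics/s2.png",a); cv2.imwrite("pics/w2.png",p["image"])
```

```text
0.014
[ 0.11653955 -0.23605495 -0.18420855] [ 0.51779147 -0.14057506  0.0513467 ]
```

View pics/s2.png

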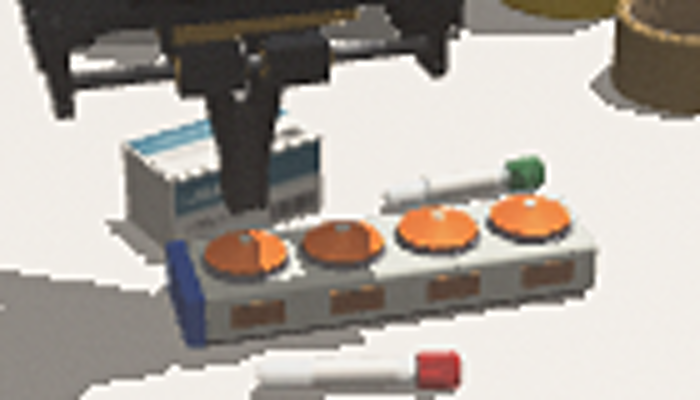

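View pics/w2.png

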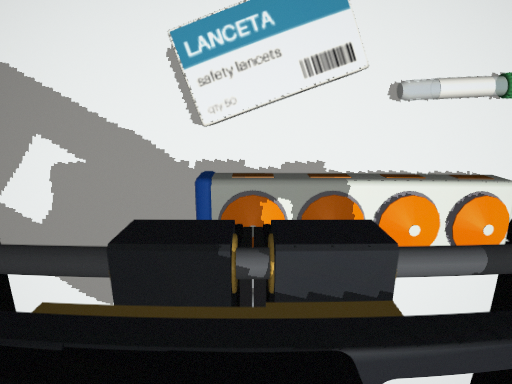

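Run:
```python
from h import *
q=bot.capture("side")
def pr(X): return np.round((proj(q,X)[0]-[190,160])*5)
s=bot.read_state(); P=np.array(s["position"])
for dz in (0,.014): print("tip",dz,pr(P-[0,0,dz]))
for z in (.0375,.042): print("cap1",z,pr([.5172,-.1405,z]))
for y in (.068,-.076):
  for x in (.028,-.028):
    o=.583-.1242j+y*(-.9717-.2361j)+x*(.2361-.9717j)*-1; print("cap edge",y,x,pr([o.real,o.imag,.03]))
o=.583-.1242j
for sx in (1,-1):
  for sy in (1,-1):
    c=o+sy*.103*(-.9717-.2361j)+sx*.028*(-.2361+.9717j); print("corner top",sx,sy,pr([c.real,c.imag,.03]),"bottom",pr([c.real,c.imag,0]))
im=cv2.resize(q["image"][175:225,205:265],None,fx=12,fy=12,interpolation=cv2.INTER_CUBIC); cv2.imwrite("pics/s3.png",im)
print(np.round((proj(q,P-[0,0,.014])[0]-[205,175])*12))
```

```text
tip 0 [243. 218.]
tip 0.014 [243. 243.]
cap1 0.0375 [242. 243.]
cap1 0.042 [242. 235.]
cap edge 0.068 0.028 [231. 228.]
cap edge 0.068 -0.028 [254. 286.]
cap edge -0.076 0.028 [507. 193.]
cap edge -0.076 -0.028 [545. 247.]
corner top 1 1 [161. 237.] bottom [163. 289.]
corner top 1 -1 [556. 187.] bottom [553. 237.]
corner top -1 1 [180. 296.] bottom [183. 350.]
corner top -1 -1 [597. 240.] bottom [593. 292.]
[404. 403.]
```

View pics/s3.png

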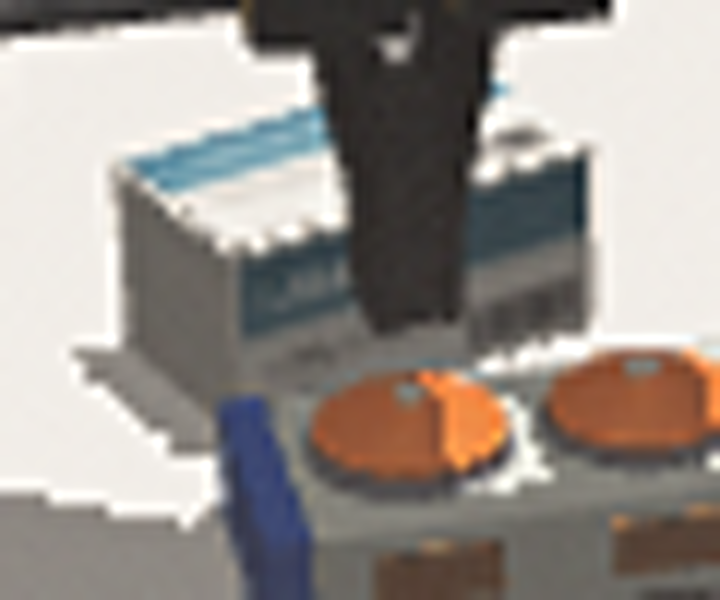

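Run:
```python
from h import *
a=cv2.imread("pics/side0.png"); q=bot.capture("side")["image"]
d=np.abs(a.astype(int)-q).sum(2)
print("cols 230-250"); 
for r in range(196,214): print(r,q[r,230:250].mean(1).astype(int), a[r,230:250].mean(1).astype(int))
w=bot.capture("wrist"); P=np.array(bot.read_state()["position"])
print([np.round(proj(w,P-[0,0,z])[0]) for z in (0,.014)], -np.array(w["R"]).T@w["t"]-P)
t=bot.capture("top"); print(np.round(proj(t,P)[0]))
cv2.imwrite("pics/t3.png",cv2.resize(t["image"][120:270,180:340],None,fx=4,fy=4))
```

```text
cols 230-250
196 [ 62  66  68  79  46  47  47  49  49  48  50  48  49  51  70  75  86  96
 102 107] [ 63  66  63  70  75  91  91  79  76  70  75  73  66  64  66  73  80  92
  96 100]
197 [ 78  88  78 106  54  48  47  47  52  51  52  47  46  59  96 105 107 111
 115 113] [ 74  84  73  99  76  94  92  78  72  65  68  68  74  83  93  96 101 105
 106 107]
198 [ 96 101  94 105  65  47  52  50  51  51  52  51  47  69 114 116 115 115
 116 113] [ 91  94  87  99  82  78  73  64  68  75  82  93  98 102 102 106 109 106
 107 103]
199 [ 98  95  83  78  57  46  49  50  53  52  53  51  45  72 117 116 112 100
  90  72] [ 92  88  81  73  66  69  74  85  94  99 102 106 108 107 106 109 100  93
  85  69]
200 [ 72  70  73  80  90  52  48  50  52  51  50  47  44  70 101  95  75  73
  78  65] [ 71  68  71  79  86  95 101 103 108 103 101  99 106 105  93  90  72  71
  73  61]
201 [ 81  92 101 107 112  73  48  47  49  49  47  68  44  85  79  83  66  69
  75  69] [ 80  87  95 100 102 106 105  97  86  88  86  95 105 104  79  77  64  71
  73  65]
202 [108 111 112 111 108 102  53  61  73 100 100 110 110 111  80  8
[... 1365 characters left out ...]
 183
 237 133] [198 141 133 136 135 137 141 140 143 147 147 147 145 141 142 141 139 168
 214 219]
211 [ 93  97  96  93  93  96  97 101 101 102  99  95 155 153 151 152 167 135
 234 132] [151 146 137 139 138 138 140 142 146 148 148 147 146 142 143 144 157 122
 212 221]
212 [ 91  77  98  98  96  98 100 104 104 103 103  96 160 156 154 157  92 114
 231 233] [145  81 142 140 141 140 142 142 146 148 150 149 148 146 146 149  84 106
 212 216]
213 [102  75  78  88 101 101 102 105 106 104 103  99 109 165  98  88  64 167
 229 236] [171  76  79 101 149 147 148 149 149 153 156 155 161 156  93  83  60 154
 213 213]
[array([253., 235.]), array([253., 226.])] [-0.01578491  0.06347374  0.17345001]
[272. 223.]
```

View pics/t3.png

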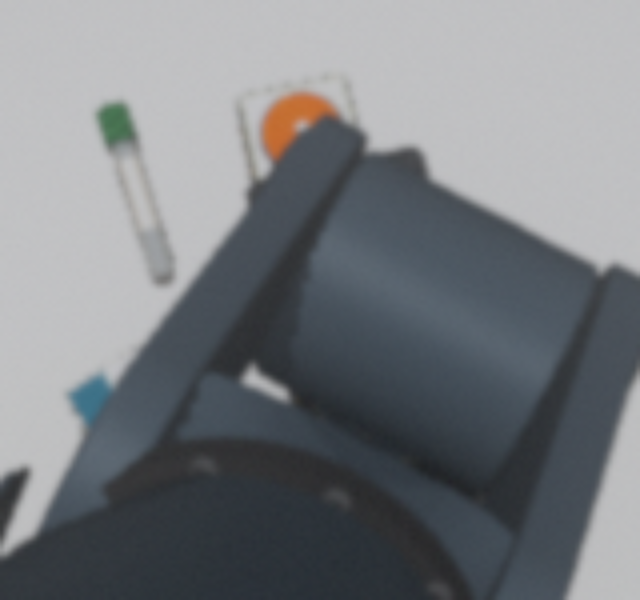

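Run:
```python
from h import *
w=bot.capture("wrist"); g=w["image"]
m=cv2.inRange(g[215:250,290:512],(180,180,180),(255,255,255)); k,_,st,ce=cv2.connectedComponentsWithStats(m)
pts=[ce[i]+[290,215] for i in range(1,k) if 30<st[i,4]<400]
for i in range(1,k): print(np.round(ce[i]+[290,215],1),st[i])
for c in pts: print(np.round(c,1),np.round(ray(w,c,.042),4))
for y in (.02,-.028,-.076):
    o=.583-.1242j+y*(-.9717-.2361j); print("exp",np.round(o,4),np.round(proj(w,[o.real,o.imag,.0418])[0],1))
```

```text
[290.8 216.8] [ 0  0  3  5 13]
[368.9 216.6] [74  0 10  5 40]
[441.2 232.9] [141   0  19  31 263]
[510.4 216.8] [220   0   2   5   9]
[414.2 230.1] [119  10  11  11  92]
[487.9 229.5] [193  10  10  10  77]
[503.4 240.5] [211  22   6   7  20]
[368.9 216.6] [ 0.5813 -0.1174  0.042 ]
[441.2 232.9] [ 0.6283 -0.1166  0.042 ]
[414.2 230.1] [ 0.6109 -0.1189  0.042 ]
[487.9 229.5] [ 0.6577 -0.1076  0.042 ]
exp (0.5636-0.1289j) [334.  228.1]
exp (0.6102-0.1176j) [413.7 227.8]
exp (0.6568-0.1063j) [487.5 227.1]
```

The side view shows the fingertips clearly above cap 1 (gap ~5 px, ~14 mm) with no contact, though the wrist view confirms the horizontal position. So the shut fingertips are higher than assumed; I go down further in small steps, watching the force.

Emit:
{"op": "play_rows", "data": {
  "moves": [
    [[0,0,1,0,0,0],[0,0,1,0,0,0],[0,0,1,0,0,0],[0,0,0,0,0,0]]
  ]
}}

```text
time_s: 7.35
position: [0.5177, -0.1405, 0.0482]
tcp_rot: [[-0.239, 0.971, -0.0], [0.971, 0.239, 0.0], [0.0, -0.0, -1.0]]
force: [0.0, 0.7, 0.4]
opening: 0.006
grasp_force: 0.0
```

Emit:
{"op": "play_rows", "data": {
  "moves": [
    [[0,0,1,0,0,0],[0,0,1,0,0,0],[0,0,1,0,0,0],[0,0,0,0,0,0]]
  ]
}}

```text
time_s: 7.75
position: [0.5177, -0.1405, 0.0452]
tcp_rot: [[-0.239, 0.971, -0.0], [0.971, 0.239, 0.0], [0.0, -0.0, -1.0]]
force: [0.3, 0.3, -0.6]
opening: 0.005
grasp_force: 0.0
```

```bash
cat > look.py <<'E'
from h import *
import sys
F=[]
for i in range(3): q=bot.capture("side"); F.append(bot.read_state()["force"])
s=bot.read_state(); P=s["position"]
print(s["time_s"],"F",np.round(np.mean(F,0),2),"P",np.round(P,4))
g=q["image"].mean(2); c=int(round(proj(q,np.array(P))[0][0])); col=g[190:222,c:c+3].mean(1)
print("finger column",c,"dark until row",190+int(np.argmax(col>68)),"tip row by FK",proj(q,np.array(P)-[0,0,.014])[0][1].round(1),"cap top rows",proj(q,[[.5172,-.1405,z] for z in (.0375,.042)])[:,1].round(1))
if len(sys.argv)>1: cv2.imwrite("pics/"+sys.argv[1],cv2.resize(q["image"][170:230,200:310],None,fx=7,fy=7,interpolation=cv2.INTER_CUBIC))
E
python3 look.py
python3 - <<'E'
from h import *
# check of start pose: predicted tip in side0
q=bot.capture("side"); R=np.array([[-.929,.369,0],[.369,.929,0],[0,0,-1]])
for P in ([.231,.581,.211],):
    for s in (1,-1): print(proj(q,np.array(P)+R@[0,s*.05,.014]).round(1))
a=cv2.imread("pics/side0.png"); cv2.imwrite("pics/s0c.png",cv2.resize(a[30:100,130:210],None,fx=6,fy=6,interpolation=cv2.INTER_CUBIC))
E
```

```text
7.9 F [-0.04  0.42 -0.22] P [ 0.5178 -0.1406  0.0453]
finger column 239 dark until row 204 tip row by FK 210.8 cap top rows [208.5 206.9]
[[180.   82.4]]
[[166.2  86.8]]
```

View pics/s0c.png

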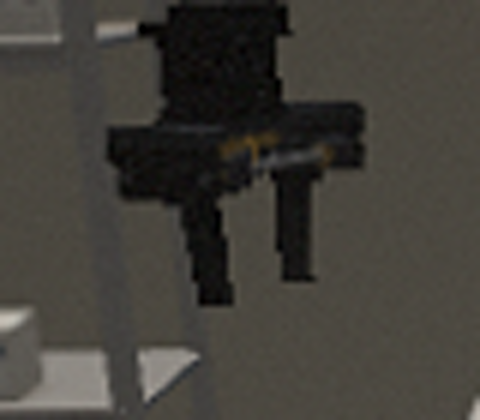

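Emit:
{"op": "play_rows", "data": {
  "moves": [
    [[0,0,1,0,0,0],[0,0,1,0,0,0],[0,0,1,0,0,0],[0,0,0,0,0,0]]
  ]
}}

```text
time_s: 8.35
position: [0.5177, -0.1405, 0.0422]
tcp_rot: [[-0.239, 0.971, -0.0], [0.971, 0.239, 0.0], [0.0, -0.0, -1.0]]
force: [-0.1, -0.3, -0.3]
opening: 0.008
grasp_force: 0.0
```

Emit:
{"op": "play_rows", "data": {
  "moves": [
    [[0,0,1,0,0,0],[0,0,1,0,0,0],[0,0,0,0,0,0]]
  ]
}}

```text
time_s: 8.65
position: [0.5177, -0.1405, 0.0402]
tcp_rot: [[-0.239, 0.971, -0.0], [0.971, 0.239, 0.0], [0.0, -0.0, -1.0]]
force: [0.5, 0.6, -0.5]
opening: 0.006
grasp_force: 0.0
```

```bash
python3 look.py s4.png
```

```text
8.8 F [-0.05 -0.1   0.22] P [ 0.5178 -0.1406  0.0403]
finger column 239 dark until row 206 tip row by FK 212.6 cap top rows [208.5 206.9]
```

View pics/s4.png

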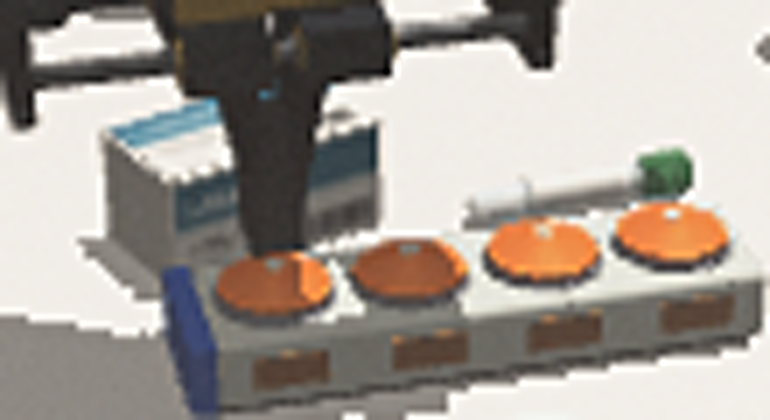

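Emit:
{"op": "play_rows", "data": {
  "moves": [
    [[0,0,1,0,0,0],[0,0,1,0,0,0],[0,0,1,0,0,0],[0,0,0,0,0,0]]
  ]
}}

```text
time_s: 9.2
position: [0.5176, -0.1405, 0.0372]
tcp_rot: [[-0.239, 0.971, -0.0], [0.971, 0.239, 0.0], [0.0, -0.0, -1.0]]
force: [-0.2, 0.5, 0.1]
opening: 0.003
grasp_force: 0.0
```

Emit:
{"op": "play_rows", "data": {
  "moves": [
    [[0,0,1,0,0,0],[0,0,1,0,0,0],[0,0,0,0,0,0]]
  ]
}}

```text
time_s: 9.5
position: [0.5177, -0.1405, 0.0352]
tcp_rot: [[-0.239, 0.971, -0.0], [0.971, 0.239, 0.0], [0.0, -0.0, -1.0]]
force: [-0.3, 0.5, -0.1]
opening: 0.005
grasp_force: 0.0
```

```bash
python3 look.py
```

```text
9.65 F [-0.11 -0.21  0.08] P [ 0.5178 -0.1406  0.0354]
finger column 239 dark until row 208 tip row by FK 214.3 cap top rows [208.5 206.9]
```

Emit:
{"op": "play_rows", "data": {
  "moves": [
    [[0,0,1,0,0,0],[0,0,1,0,0,0],[0,0,0,0,0,0]]
  ]
}}

```text
time_s: 9.95
position: [0.5177, -0.1405, 0.0332]
tcp_rot: [[-0.239, 0.971, -0.0], [0.971, 0.239, 0.0], [0.0, -0.0, -1.0]]
force: [-0.2, 1.2, 0.9]
opening: 0.002
grasp_force: 0.0
```

Emit:
{"op": "play_rows", "data": {
  "moves": [
    [[0,0,1,0,0,0],[0,0,0,0,0,0]]
  ]
}}

```text
time_s: 10.15
position: [0.5177, -0.1405, 0.0322]
tcp_rot: [[-0.239, 0.971, -0.0], [0.971, 0.239, 0.0], [0.0, -0.0, -1.0]]
force: [-0.3, 0.1, -0.0]
opening: 0.008
grasp_force: 0.0
```

```bash
python3 look.py
```

```text
10.3 F [0.07 0.28 0.03] P [ 0.5178 -0.1406  0.0323]
finger column 239 dark until row 209 tip row by FK 215.4 cap top rows [208.5 206.9]
```

Emit:
{"op": "play_rows", "data": {
  "moves": [
    [[0,0,1,0,0,0],[0,0,0,0,0,0]]
  ]
}}

```text
time_s: 10.5
position: [0.5177, -0.1405, 0.0313]
tcp_rot: [[-0.239, 0.971, -0.0], [0.971, 0.239, 0.0], [0.0, -0.0, -1.0]]
force: [0.4, -0.9, 0.1]
opening: 0.007
grasp_force: 0.0
```

Emit:
{"op": "play_rows", "data": {
  "moves": [
    [[0,0,1,0,0,0],[0,0,0,0,0,0]]
  ]
}}

```text
time_s: 10.7
position: [0.5179, -0.1406, 0.0303]
tcp_rot: [[-0.239, 0.971, 0.0], [0.971, 0.239, -0.0], [-0.0, 0.0, -1.0]]
force: [0.8, 0.0, -0.0]
opening: 0.003
grasp_force: 0.0
```

```bash
python3 look.py
```

```text
10.85 F [0.25 0.24 0.11] P [ 0.5178 -0.1406  0.0303]
finger column 239 dark until row 210 tip row by FK 216.1 cap top rows [208.5 206.9]
```

Emit:
{"op": "play_rows", "data": {
  "moves": [
    [[0,0,0.5,0,0,0],[0,0,0,0,0,0]]
  ]
}}

```text
time_s: 11.05
position: [0.5177, -0.1405, 0.0299]
tcp_rot: [[-0.239, 0.971, -0.0], [0.971, 0.239, 0.0], [0.0, -0.0, -1.0]]
force: [0.9, 0.4, 1.4]
opening: 0.003
grasp_force: 0.4
```

Emit:
{"op": "play_rows", "data": {
  "moves": [
    [[0,0,0.5,0,0,0],[0,0,0,0,0,0]]
  ]
}}

```text
time_s: 11.25
position: [0.5178, -0.1406, 0.0294]
tcp_rot: [[-0.239, 0.971, 0.0], [0.971, 0.239, -0.0], [-0.0, 0.0, -1.0]]
force: [0.0, 0.5, 0.6]
opening: 0.006
grasp_force: 0.6
```

```bash
python3 look.py
```

```text
11.4 F [0.01 0.24 1.23] P [ 0.5178 -0.1406  0.0294]
finger column 239 dark until row 210 tip row by FK 216.5 cap top rows [208.5 206.9]
```

Contact: about 1.2 N upward and non-zero pad force at TCP z ≈ 0.030, so home should be near 0.0255.

Emit:
{"op": "play_rows", "data": {
  "moves": [
    [[0,0,0.5,0,0,0],[0,0,0.5,0,0,0],[0,0,0.5,0,0,0],[0,0,0.5,0,0,0],[0,0,0,0,0,0]]
  ]
}}

```text
time_s: 11.9
position: [0.5178, -0.1406, 0.0272]
tcp_rot: [[-0.239, 0.971, -0.0], [0.971, 0.239, 0.0], [0.0, -0.0, -1.0]]
force: [0.6, 0.1, 1.2]
opening: 0.004
grasp_force: 0.3
```

Emit:
{"op": "play_rows", "data": {
  "moves": [
    [[0,0,0.5,0,0,0],[0,0,0,0,0,0]]
  ]
}}

```text
time_s: 12.1
position: [0.5178, -0.1406, 0.0268]
tcp_rot: [[-0.239, 0.971, -0.0], [0.971, 0.239, 0.0], [0.0, -0.0, -1.0]]
force: [-0.8, 0.6, 0.6]
opening: 0.006
grasp_force: 0.3
```

Emit:
{"op": "play_rows", "data": {
  "moves": [
    [[0,0,0.5,0,0,0],[0,0,0,0,0,0]]
  ]
}}

```text
time_s: 12.3
position: [0.5178, -0.1406, 0.0263]
tcp_rot: [[-0.239, 0.971, -0.0], [0.971, 0.239, 0.0], [0.0, -0.0, -1.0]]
force: [-0.5, -0.5, 0.6]
opening: 0.0
grasp_force: 0.4
```

Emit:
{"op": "play_rows", "data": {
  "moves": [
    [[0,0,0.5,0,0,0],[0,0,0,0,0,0]]
  ]
}}

```text
time_s: 12.5
position: [0.5178, -0.1406, 0.0262]
tcp_rot: [[-0.239, 0.971, 0.0], [0.971, 0.239, -0.0], [-0.0, 0.0, -1.0]]
force: [-1.6, -0.5, 3.4]
opening: 0.005
grasp_force: 2.1
```

Emit:
{"op": "play_rows", "data": {
  "moves": [
    [[0,0,0.3,0,0,0],[0,0,0,0,0,0]]
  ]
}}

```text
time_s: 12.7
position: [0.5178, -0.1406, 0.0261]
tcp_rot: [[-0.239, 0.971, 0.0], [0.971, 0.239, -0.0], [-0.0, 0.0, -1.0]]
force: [-2.0, 0.6, 6.2]
opening: 0.005
grasp_force: 3.3
```

Hard stop reached (6 N at z 0.0261): cap 1 is home. Lift, shift 48 mm along the row, press cap 2.

Emit:
{"op": "play_rows", "data": {
  "moves": [
    [[0,0,-8,0,0,0],[0,0,-1,0,0,0],[0,24,0,0,0,0],[0,24,0,0,0,0],[0,0,0,0,0,0]]
  ]
}}

```text
time_s: 13.2
position: [0.5682, -0.1295, 0.035]
tcp_rot: [[-0.24, 0.971, 0.005], [0.971, 0.24, -0.002], [-0.003, 0.005, -1.0]]
force: [-0.5, -1.3, 0.0]
opening: 0.007
grasp_force: 0.0
```

Emit:
{"op": "play_rows", "data": {
  "moves": [
    [[0,0,3,0,0,0],[0,0,1.5,0,0,0],[0,0,1.5,0,0,0],[0,0,1.5,0,0,0],[0,0,0,0,0,0]]
  ]
}}

```text
time_s: 13.7
position: [0.5636, -0.1291, 0.0267]
tcp_rot: [[-0.238, 0.971, -0.001], [0.971, 0.238, 0.0], [0.001, -0.001, -1.0]]
force: [-0.1, -0.5, -0.0]
opening: 0.002
grasp_force: 0.0
```

Emit:
{"op": "play_rows", "data": {
  "moves": [
    [[0,0,0.5,0,0,0],[0,0,0.5,0,0,0],[0,0,0.3,0,0,0],[0,0,0.2,0,0,0],[0,0,0,0,0,0]]
  ]
}}

```text
time_s: 14.2
position: [0.5643, -0.1294, 0.0262]
tcp_rot: [[-0.239, 0.971, -0.0], [0.971, 0.239, -0.0], [-0.0, -0.0, -1.0]]
force: [-2.0, -0.8, 5.6]
opening: 0.007
grasp_force: 2.7
```

Cap 2 home (5.6 N at the stop). Cap 3 the same way.

Emit:
{"op": "play_rows", "data": {
  "moves": [
    [[0,0,-8,0,0,0],[0,0,-1,0,0,0],[0,24,0,0,0,0],[0,24,0,0,0,0],[0,0,0,0,0,0]]
  ]
}}

```text
time_s: 14.7
position: [0.6149, -0.1178, 0.0352]
tcp_rot: [[-0.24, 0.971, 0.006], [0.971, 0.24, -0.002], [-0.003, 0.005, -1.0]]
force: [-0.5, 0.4, -1.1]
opening: 0.004
grasp_force: 0.0
```

Emit:
{"op": "play_rows", "data": {
  "moves": [
    [[0,0,3,0,0,0],[0,0,1.5,0,0,0],[0,0,1.5,0,0,0],[0,0,1.5,0,0,0],[0,0,0,0,0,0]]
  ]
}}

```text
time_s: 15.2
position: [0.6102, -0.1176, 0.0267]
tcp_rot: [[-0.239, 0.971, -0.001], [0.971, 0.239, 0.0], [0.001, -0.001, -1.0]]
force: [0.6, -0.6, -0.2]
opening: 0.006
grasp_force: 0.0
```

Emit:
{"op": "play_rows", "data": {
  "moves": [
    [[0,0,0.5,0,0,0],[0,0,0.5,0,0,0],[0,0,0.3,0,0,0],[0,0,0.2,0,0,0],[0,0,0,0,0,0]]
  ]
}}

```text
time_s: 15.7
position: [0.6106, -0.1179, 0.0262]
tcp_rot: [[-0.239, 0.971, -0.001], [0.971, 0.239, -0.0], [-0.0, -0.001, -1.0]]
force: [-1.9, 0.7, 5.8]
opening: -0.001
grasp_force: 2.8
```

Emit:
{"op": "play_rows", "data": {
  "moves": [
    [[0,0,-8,0,0,0],[0,0,-1,0,0,0],[0,24,0,0,0,0],[0,24,0,0,0,0],[0,0,0,0,0,0]]
  ]
}}

```text
time_s: 16.2
position: [0.6615, -0.1062, 0.0352]
tcp_rot: [[-0.24, 0.971, 0.006], [0.971, 0.24, -0.001], [-0.003, 0.005, -1.0]]
force: [-0.4, -0.4, 0.1]
opening: 0.005
grasp_force: 0.0
```

Emit:
{"op": "play_rows", "data": {
  "moves": [
    [[0,0,3,0,0,0],[0,0,1.5,0,0,0],[0,0,1.5,0,0,0],[0,0,1.5,0,0,0],[0,0,0,0,0,0]]
  ]
}}

```text
time_s: 16.7
position: [0.6568, -0.1062, 0.0267]
tcp_rot: [[-0.239, 0.971, -0.001], [0.971, 0.239, 0.0], [0.001, -0.001, -1.0]]
force: [-0.9, 0.6, -0.5]
opening: 0.005
grasp_force: 0.0
```

Emit:
{"op": "play_rows", "data": {
  "moves": [
    [[0,0,0.5,0,0,0],[0,0,0.5,0,0,0],[0,0,0.3,0,0,0],[0,0,0.2,0,0,0],[0,0,0,0,0,0]]
  ]
}}

```text
time_s: 17.2
position: [0.657, -0.1063, 0.0262]
tcp_rot: [[-0.239, 0.971, -0.001], [0.971, 0.239, -0.0], [0.0, -0.001, -1.0]]
force: [-3.2, -0.7, 5.8]
opening: 0.003
grasp_force: 2.8
```

All four are at the stop. Lift clear and check from above.

Emit:
{"op": "play_rows", "data": {
  "moves": [
    [[0,0,-10,0,0,0],[0,0,-40,0,0,0],[0,0,-45,0,0,0],[0,0,-45,0,0,0],[0,0,-10,0,0,0]]
  ]
}}

```text
time_s: 17.7
position: [0.6618, -0.1075, 0.1826]
tcp_rot: [[-0.239, 0.971, 0.013], [0.971, 0.239, -0.004], [-0.007, 0.011, -1.0]]
force: [1.2, 0.6, 0.5]
opening: 0.002
grasp_force: 0.0
```

Emit:
{"op": "play_rows", "data": {
  "moves": [
    [[0,-40,-10,0,0,0],[0,-40,0,0,0,0],[0,-20,0,0,0,0],[0,0,0,0,0,0],[0,0,0,0,0,0]]
  ]
}}

```text
time_s: 18.2
position: [0.5612, -0.1304, 0.1858]
tcp_rot: [[-0.238, 0.971, 0.002], [0.971, 0.238, -0.0], [-0.001, 0.002, -1.0]]
force: [0.8, 0.5, 0.1]
opening: 0.005
grasp_force: 0.0
```

Run:
```python
from h import *
p=bot.capture("wrist"); hsv=cv2.cvtColor(p["image"],cv2.COLOR_BGR2HSV)
m=cv2.inRange(hsv,(3,120,90),(18,255,255)); k,_,st,ce=cv2.connectedComponentsWithStats(m)
print([(np.round(ray(p,ce[i],.034),4),st[i,4]) for i in range(1,k) if st[i,4]>200])
s=bot.read_state(); print(s["position"],s["force"])
q=bot.capture("side")["image"]; b=cv2.imread("pics/side0.png")
f=lambda a:cv2.resize(a[175:240,205:325],None,fx=5,fy=4.5,interpolation=cv2.INTER_CUBIC)
cv2.imwrite("pics/end.png",np.vstack([f(b),f(q)]))
```

```text
[(array([ 0.5185, -0.1407,  0.034 ]), np.int32(1170)), (array([ 0.5646, -0.1295,  0.034 ]), np.int32(1171)), (array([ 0.6106, -0.1183,  0.034 ]), np.int32(1153)), (array([ 0.6566, -0.107 ,  0.034 ]), np.int32(1127))]
[ 0.56184934 -0.1303384   0.18573167] [ 0.67574329 -0.3530467   0.40117333]
```

View pics/end.png

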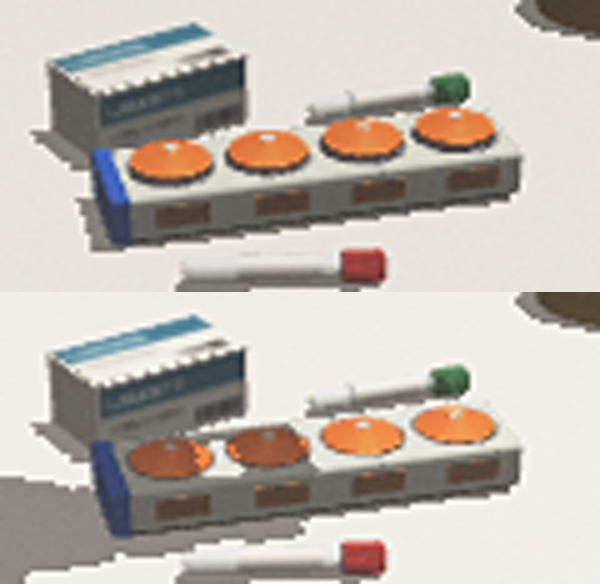

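Before (top) and after (bottom): the dark gap under all four caps is gone, and the rack, tubes and carton have not moved. Handing in.

```bash
python3 -c "
from rig import bot
print(bot.hand_in())"
```

```text
the job is handed in; nothing more can be done
None
```

I pressed all four caps to their hard stops in order from the blue end, with about 6 N at most; the rack, tubes and carton show no movement, and the job is handed in (it returned no verdict).

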